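Tidy the tools onto their shadow boards

TASK

Tidy the bench: put the block plane, the sanding block, the ring spanner and the small roll of tape each onto the small plywood board with the dark outline of its shape, lying flat the same side up as now, centred on the outline and lined up with it (either end may point either way). Leave the oak offcut and the big roll of tape, which fit no outline, where they lie.

Things in the scene. Friction and masses are not known exactly. Their poses are not given: they have to be found in the camera images.
- block_plane: Grey metal block plane, sole down, 45 (x) x 155 (y) x 42 mm high, 0.6 to 0.9 kg. Origin: centre of its underside; z up. x across the sides, y along the sole. The flat sides, 44 mm apart, rise to 28 mm: grasp across x, near the origin. Lies flat on the bench, its long (y) axis within 0.3 rad of the world's x axis.
- sanding_block: Brown cork sanding block wrapped in abrasive paper, 63 (x) x 110 (y) x 31 mm high, about 60 g; shorter than the oak offcut. Origin: centre of its underside; z up. Grasp across x (60 mm). Lies flat on the bench, its long (y) axis within 0.3 rad of the world's x axis.
- spanner: Steel double-ended ring spanner lying flat, 23 (x) x 143 (y) x 9 mm high, about 110 g. Origin: centre of its underside; z up. The shank, 12 mm wide in x and from 1 to 8 mm high, runs along y: grasp it across x at the origin. Lies flat on the bench, its long (y) axis within 0.3 rad of the world's x axis.
- small_tape: Small blue roll of insulating tape lying flat, 66 mm across, 19 mm high, about 60 g, with a hole in the middle. Origin: centre of its underside; z up. Grasp across its diameter, in any direction.
- oak_offcut: Brown oak offcut, 60 (x) x 140 (y) x 30 mm high, loose: a bystander to leave where it is. Origin: centre of its underside; z up. Lies flat on the bench, its long (y) axis within 0.3 rad of the world's x axis.
- big_tape: Big tan roll of masking tape lying flat, 104 mm across, 25 mm high, loose: a bystander to leave where it is. Origin: centre of its underside; z up.
- plane_board: Fixed, 8 mm high board of pale plywood with a dark rubber rim, 64 (x) x 168 (y) mm, with a dark long rectangular outline of 49 x 158 mm: the place of the block plane. Origin: centre of the board and of the outline, at bench level; the board's top is at z = 8 mm. Lies flat on the bench, the outline's long (y) axis within 0.3 rad of the world's x axis.
- block_board: Fixed, 8 mm high board of pale plywood with a dark rubber rim, 84 (x) x 130 (y) mm, with a dark short, wide rectangular outline of 68 x 115 mm: the place of the sanding block. Origin: centre of the board and of the outline, at bench level; the board's top is at z = 8 mm. Lies flat on the bench, the outline's long (y) axis within 0.3 rad of the world's x axis.
- spanner_board: Fixed, 8 mm high board of pale plywood with a dark rubber rim, 46 (x) x 160 (y) mm, with a dark slender outline with a round eye at each end, 29 x 149 mm: the place of the spanner. Origin: centre of the board and of the outline, at bench level; the board's top is at z = 8 mm. Lies flat on the bench, the outline's long (y) axis within 0.3 rad of the world's x axis.
- tape_board: Fixed, 8 mm high board of pale plywood with a dark rubber rim, 90 x 90 mm, with a dark round outline 72 mm across and a pale spot in its middle: the place of the small roll of tape. Origin: centre of the board and of the outline, at bench level; the board's top is at z = 8 mm.

How it is judged:
At the end, for the whole second after the job is handed in: Each of the four things lies flat, right side up and at rest on its own board, its origin within 12 mm of the board's centre seen from above and (except for the round tape) its long axis within 0.17 rad of the outline's, either way round (horizontal distance between block_plane and plane_board below 0.012 m and z of block_plane in the frame of plane_board below 0.012 m and angle between each of block_plane, sanding_block, spanner, small_tape's own z axis and vertical below 0.1 rad and linear speed of each of block_plane, sanding_block, spanner, small_tape below 0.02 m/s and angular speed of each of block_plane, sanding_block, spanner, small_tape below 0.2 rad/s and angle between the y axis of block_plane and the y axis of plane_board, either way round below 0.17 rad and horizontal distance between sanding_block and block_board below 0.012 m and z of sanding_block in the frame of block_board below 0.012 m and angle between the y axis of sanding_block and the y axis of block_board, either way round below 0.17 rad and horizontal distance between spanner and spanner_board below 0.012 m and z of spanner in the frame of spanner_board below 0.012 m and angle between the y axis of spanner and the y axis of spanner_board, either way round below 0.17 rad and horizontal distance between small_tape and tape_board below 0.012 m and z of small_tape in the frame of tape_board below 0.012 m); the robot touches nothing.
It fails at once if the oak offcut is shifted by more than 20 mm (distance of oak_offcut from where it was at the start of the episode above 0.02 m).
It fails at once if the big roll of tape is shifted by more than 20 mm (distance of big_tape from where it was at the start of the episode above 0.02 m).
It also fails if it takes over 106 s, if anything falls off the work surface, if the arm or the gripper's body presses on something with over 40 N, if the wrist force passes 120 N, or if a joint passes its speed limit or range.

ROBOT

A 6-joint arm with a two-finger parallel gripper is mounted at the origin on a cart in front of the work surface, level with it; the furniture and walls round the work are solid. World frame = base frame: x ahead of the robot, y to its left, z up, the work surface at z = 0. Lengths are in m, angles in rad, forces in N, time in s.
With the tool pointing down it reaches from about 0.35 to 0.775 m from the base axis. Payload 5.5 kg.
Tool frame: the origin (TCP) lies midway between the tips of the shut fingers; the grasp point (between the pads) lies 19 mm behind it; z points along the fingers, y is the line along which they close (so a half turn about z gives the same grasp; the last joint's range is limited). The gripper opens to 85 mm and grips with 20 to 120 N. Pads are 22 mm wide; open, the fingers measure 114 mm over their backs; the gripper's body (76 mm by 85 mm) begins 54 mm behind the grasp point. The pads swing forward as they close: fully open they stand 13 mm farther back than shut.
Start: joints at [1.154, 0.313, 0.046, 1.304, 0, 1.431], TCP at [0.157, 0.553, 0.231] pointing down, gripper open.
Joint ranges: [-2.76, 2.76], [-0.86, 1.69], [-1.03, 1.26], [-2.2, 2.34], [-1.47, 1.5], [-3.14, 3.14]. Speed limits (rad/s): [2.57, 2.57, 3.14, 3.14, 3.14, 3.14].

INTERFACE

Orientations are given as a unit quaternion [w, x, y, z].
In Python, from workcell import env gives the robot as it stands. The module is installed in compiled form; this text tells all that it offers.
- The arm moves only by the tool carry_out, never from a script. Its argument "series" is a list of rows, each an object with "delta_rot": the turn, a rotation vector about the world's x, y, z normalised to -1 to 1, where 1 is 0.1 rad, a list of three; "travel": the shift along the world's x, y, z normalised to -1 to 1, where 1 is 0.025 m, a list of three; "fingers": the closure, from -1 (fully open) to 1 (shut). In form: [{"delta_rot": [ax, ay, az], "travel": [tx, ty, tz], "fingers": fingers}, ...]. A call has 1 to 5 rows; each row shifts and turns the commanded pose from where the row before left it; what a row does not reach is not made up. A row lasts 1/8 s, in which the tool goes at most 62.5 mm and 10.7 degrees, less where a joint would pass 70% of its speed; a pose out of reach is approached as far as the arm can. A call with a number of a shift or a turn outside -1 to 1 is refused whole. A call with a gripper value outside its range is refused whole. The fingers move at their own pace and stop on an object; "squeeze" is the grip in N (left out, the last holds). Time passes only in rows, so rows that do not move let the fingers close. It gives the time, the measured TCP pose, the force, the opening and the grip force at its end, in the units of the state.
- env.get_state(): the state, without advancing time (a new reading comes with each control period).
- env.read_camera(name): name is "scene" or "top"; returns a dict with "color" (420x560x3 uint8, red, green, blue), "fx", "fy", "cx", "cy" (pixels), "D" ([k1, k2, p1, p2, k3] as OpenCV has them; the pictures are not rectified), "world_from_camera" (4x4, takes a point from camera to world coordinates). Camera axes: x right, y up, looking along -z (the intrinsics and any distortion apply to the point x, -y, -z); pixel columns grow to the right and rows downward; lengths in m; the calibration is good to about 2 mm. A picture is of the moment at which its call begins. There is no depth.
- env.hand_in(): hands the job in; it is judged then, once.
The state is a dict: "clock": time; "joint_pos": joint angles; "qvel": joint speeds; "tau": joint torques, N m; "tcp_pos": TCP position; "orientation": TCP orientation; "wrist_force": force on the tool from outside, world axes, zero at the start; "ft_torque": the same for the moment, N m; "finger_gap": finger opening in m; "grip_force": force on a finger pad.
Only numpy, scipy, OpenCV 4.12 (cv2) and the standard library are available. Lean on these libraries where they do the work, as an engineer would, in place of code of your own. Each camera call takes 0.05 s, during which the arm holds its last target. There are 200 camera calls.

## Working session

There is one attempt and no reset: what is moved stays moved. The work goes in short steps, Python scripts to look and compute and a tool call to move; the robot and the scene stay as the last step left them, time stands still between calls to the robot, and variables do not carry over. Pictures are saved under pics/ and viewed, at most 14 in all, crops included, and the job is handed in when it is done.

Besides the shell and the picture viewer there is one more tool, called after "Request:" by a JSON object that holds its "name" and its "arguments". carry_out: Moves the arm, as the interface text tells. Its arguments: {"type":"object","properties":{"series":{"type":"array","items":{"type":"object","properties":{"delta_rot":{"type":"array","items":{"type":"number"}},"travel":{"type":"array","items":{"type":"number"}},"fingers":{"type":"number"}}}},"squeeze":{"type":"number"}},"required":["series"]}

```bash
mkdir -p pics; cat > h.py <<'E'
import numpy as np, cv2
from workcell import env
def cam(n):
    c=env.read_camera(n); c['K']=np.array([[c['fx'],0,c['cx']],[0,c['fy'],c['cy']],[0,0,1.]]); c['D']=np.array(c['D'],float); c['T']=np.array(c['world_from_camera']); return c
def ray(c,uv,z):
    uv=np.array(uv,float).reshape(-1,1,2)
    p=cv2.undistortPoints(uv,c['K'],c['D']).reshape(-1,2)
    d=np.c_[p[:,0],-p[:,1],-np.ones(len(p))]@c['T'][:3,:3].T
    o=c['T'][:3,3]; return o+d*((z-o[2])/d[:,2])[:,None]
def save(c,n): cv2.imwrite('pics/'+n+'.png',cv2.cvtColor(c['color'],cv2.COLOR_RGB2BGR))
E
python3 - <<'E'
from h import *
for n in('scene','top'):
    c=cam(n); save(c,n+'0'); print(n,c['T'].round(3).tolist(),c['fx'],c['D'])
s=env.get_state(); print({k:np.round(v,3).tolist() for k,v in s.items()})
E
```

```text
scene [[0.476, 0.645, -0.598, -0.134], [-0.88, 0.357, -0.315, -0.348], [0.01, 0.675, 0.737, 0.896], [0.0, 0.0, 0.0, 1.0]] 428.05675729695275 [-0.06541615  0.          0.          0.          0.        ]
top [[-0.029, 0.992, -0.121, 0.399], [-1.0, -0.029, 0.002, -0.008], [-0.002, 0.121, 0.993, 1.117], [0.0, 0.0, 0.0, 1.0]] 386.3931311427861 [-0.0511623  0.         0.         0.         0.       ]
{'clock': 0.1, 'joint_pos': [1.154, 0.314, 0.045, 1.304, -0.0, 1.431], 'qvel': [-0.0, -0.001, 0.003, -0.002, -0.0, 0.0], 'tau': [0.003, -48.172, 29.924, 0.013, -0.0, -0.0], 'tcp_pos': [0.157, 0.553, 0.23], 'orientation': [-0.0, 0.138, 0.99, -0.001], 'wrist_force': [-0.284, 0.185, 0.124], 'ft_torque': [-0.031, 0.005, 0.017], 'grip_force': 0.0, 'finger_gap': 0.086}
```

View pics/top0.png

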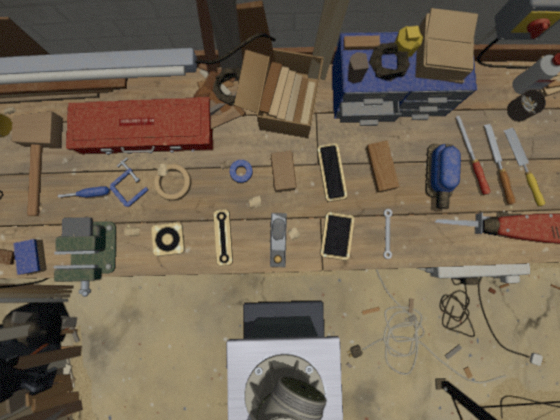

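View pics/scene0.png

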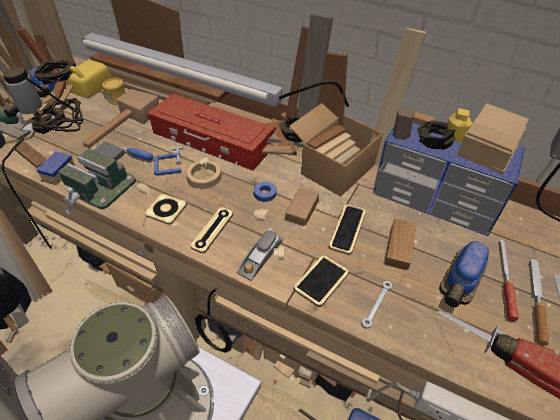

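The top view shows these things:
- **Tools:** plane (278,240), sanding block (284,171), spanner (388,233) and small tape (241,172).
- **Boards:** plane board (332,172), block board (338,236), spanner board (223,237) and tape board (168,239).
- **Bystanders:** oak offcut (382,166) and big tape (172,182).

The scene view agrees with this layout.

```bash
cat > meas.py <<'E'
from h import *
def comp(m,seed):
    n,l,st,ce=cv2.connectedComponentsWithStats(m.astype(np.uint8))
    best=min((i for i in range(1,n) if st[i,4]>40),key=lambda i:np.min(np.hypot(*(np.argwhere(l==i)-np.array(seed[::-1])).T))+0*st[i,4])
    cs,_=cv2.findContours((l==best).astype(np.uint8),cv2.RETR_EXTERNAL,cv2.CHAIN_APPROX_NONE)
    return max(cs,key=cv2.contourArea)
def fit(c,m,seed,z,rad=45):
    w=np.zeros(m.shape,np.uint8); cv2.circle(w,seed,rad,1,-1)
    k=comp(m&(w>0),seed); P=ray(c,k.reshape(-1,2),z)[:,:2]
    (cx,cy),(a,b),t=cv2.minAreaRect((P*1000).astype(np.float32))
    if a<b: t+=90;a,b=b,a
    t=(t+90)%180-90
    return k,(round(cx),round(cy),round(np.radians(t),3),round(a),round(b))
E
cat > m1.py <<'E'
from meas import *
c=cam('top'); im=c['color']; H=cv2.cvtColor(im,cv2.COLOR_RGB2HSV).astype(int); h,s,v=H[...,0],H[...,1],H[...,2]
for n,p in dict(plane=(278,225),wood=(305,200),sand=(284,171),oak=(382,166),span=(388,235),tape=(232,172),pb=(332,172),rim=(319,172)).items(): print(n,H[p[1],p[0]])
dark=v<55; grey=(s<45)&(v>60); blue=(h>100)&(h<130)&(s>90)
J=[('plane_board',dark,(332,172),.008),('block_board',dark,(338,236),.008),('spanner_board',dark,(223,237),.008),('tape_board',dark,(158,239),.008),
('plane',(s<60),(278,225),.028),('spanner',(s<60),(388,235),.008),('tape',blue,(232,172),.019)]
out=im.copy()
for n,m,sd,z in J:
    k,r=fit(c,m,sd,z); print(n,r); cv2.drawContours(out,[k],-1,(255,0,255),1)
out=cv2.resize(out[130:280,130:430],None,fx=2.6,fy=2.6,interpolation=cv2.INTER_NEAREST)
cv2.imwrite('pics/m1.png',out[...,::-1])
E
python3 m1.py
```

```text
plane [120   3 100]
wood [ 18  92 133]
sand [ 16  99 131]
oak [ 15 120 132]
span [ 90   5 154]
tape [114  98 140]
pb [ 0  7 37]
rim [ 18  94 135]
plane_board (623, -157, np.float64(0.124), 151, 43)
block_board (436, -164, np.float64(-0.183), 107, 62)
spanner_board (442, 165, np.float64(0.037), 138, 23)
tape_board (441, 325, np.float64(1.094), 64, 62)
plane (430, 5, np.float64(-0.03), 148, 45)
spanner (439, -310, np.float64(-0.06), 144, 26)
tape (630, 108, np.float64(1.541), 61, 59)
```

View pics/m1.png

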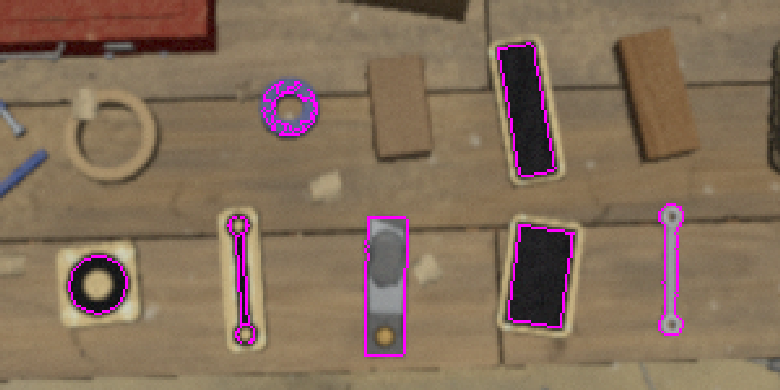

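Magenta contours trace the boards' outlines, the plane, the spanner and the tape well. The sanding block's corners in the crop are at (370,58), (422,53), (432,153) and (380,158).

```bash
cat > to.py <<'E'
import sys
from h import *
from scipy.spatial.transform import Rotation as R
def st():
    s=env.get_state(); w,x,y,z=s['orientation']; M=R.from_quat([x,y,z,w]).as_matrix()
    th=np.arctan2(M[1,1],M[0,1])-np.pi/2; th=(th+np.pi/2)%np.pi-np.pi/2
    return s,th,M
s,th,M=st(); p=np.array(s['tcp_pos'])
print('t',round(s['clock'],2),'tcp',(p*1000).round(1),'th',round(th,3),'zdir',M[:,2].round(3),'F',np.round(s['wrist_force'],1),'gap',round(s['finger_gap'],4),'grip',round(s['grip_force'],1))
if len(sys.argv)>4:
    t=np.array(list(map(float,sys.argv[1:5]))); print('units',((t[:3]-p*1000)/25).round(2),'turn',round((t[3]-th)/.1,2))
E
python3 - <<'E'
from meas import *
c=cam('top')
P=np.array([(370,58),(422,53),(432,153),(380,158)])/2.6+130-.5
W=ray(c,P,.031)[:,:2]*1000
print(W.round(), cv2.minAreaRect(W.astype(np.float32)))
c2=cam('scene')
im=c2['color']; H=cv2.cvtColor(im,cv2.COLOR_RGB2HSV).astype(int)
h,s,v=H[...,0],H[...,1],H[...,2]
for n,m,sd,z in [('plane_board',v<55,(347,229),.008),('block_board',v<55,(322,281),.008),('tape_board',v<55,(154,208),.008),('spanner_board',v<55,(212,229),.008),('spanner',s<60,(378,302),.008),('tape',(h>100)&(h<130)&(s>90),(258,192),.019)]:
    print(n,fit(c2,m,sd,z)[1])
cr=cv2.resize(im[160:300,200:420],None,fx=3.6,fy=3.6,interpolation=cv2.INTER_CUBIC); cv2.imwrite('pics/s1.png',cr[...,::-1])
E
python3 to.py 430 5 120 -0.03
```

```text
[[681.  16.]
 [685. -42.]
 [572. -49.]
 [568.   8.]] ((626.6184692382812, -16.915252685546875), (112.72869110107422, 57.89764404296875), 3.9404444694519043)
plane_board (620, -155, np.float64(0.12), 153, 46)
block_board (433, -162, np.float64(-0.181), 112, 66)
tape_board (438, 325, np.float64(-0.022), 67, 65)
spanner_board (439, 166, np.float64(0.058), 143, 25)
spanner (435, -308, np.float64(-0.06), 146, 23)
tape (635, 114, np.float64(-1.344), 40, 28)
t 0.25 tcp [157.1 552.9 230.9] th -0.277 zdir [-0.    -0.001 -1.   ] F [0.  0.5 0.5] gap 0.0858 grip 0.0
units [ 10.92 -21.92  -4.43] turn 2.47
```

View pics/s1.png

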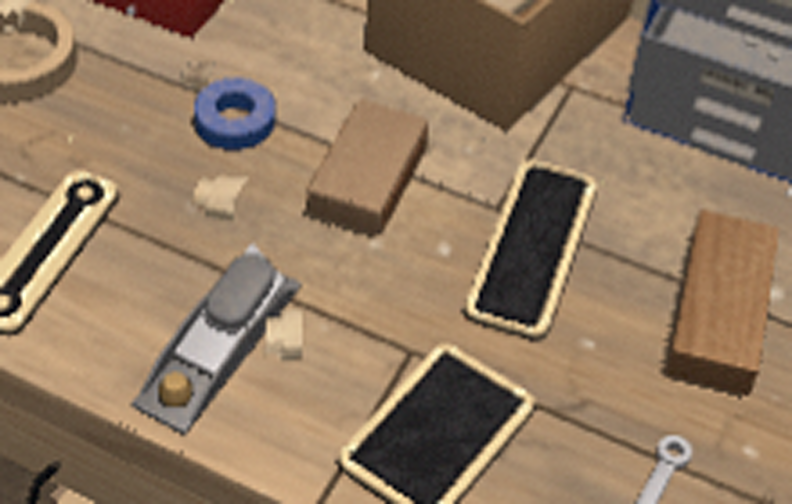

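The scene crop confirms the layout: sanding block at (367,165), oak at (725,300), plane at (215,340). The two cameras agree within about 4 mm, so I'll use averages and start moving.

Request:
{"name": "carry_out", "arguments": {"series": [{"travel": [0.5, -1, -0.1], "delta_rot": [0, 0, 0.12], "fingers": -1}, {"travel": [0.5, -1, -0.1], "delta_rot": [0, 0, 0.12], "fingers": -1}, {"travel": [0.5, -1, -0.1], "delta_rot": [0, 0, 0.12], "fingers": -1}, {"travel": [0.5, -1, -0.1], "delta_rot": [0, 0, 0.12], "fingers": -1}, {"travel": [0.5, -1, -0.1], "delta_rot": [0, 0, 0.12], "fingers": -1}], "squeeze": 60}}

```text
clock: 0.88
tcp_pos: [0.2199, 0.4272, 0.2187]
orientation: [0.0, 0.108, 0.994, 0.0]
wrist_force: [-0.2, 0.2, 0.7]
finger_gap: 0.0857
grip_force: 0.0
```

Request:
{"name": "carry_out", "arguments": {"series": [{"travel": [0.5, -1, -0.1], "delta_rot": [0, 0, 0.12], "fingers": -1}, {"travel": [0.5, -1, -0.1], "delta_rot": [0, 0, 0.12], "fingers": -1}, {"travel": [0.5, -1, -0.1], "delta_rot": [0, 0, 0.12], "fingers": -1}, {"travel": [0.5, -1, -0.1], "delta_rot": [0, 0, 0.12], "fingers": -1}, {"travel": [0.5, -1, -0.1], "delta_rot": [0, 0, 0.12], "fingers": -1}]}}

```text
clock: 1.5
tcp_pos: [0.2824, 0.3023, 0.2063]
orientation: [0.0, 0.078, 0.997, 0.0]
wrist_force: [-0.1, 0.1, -0.5]
finger_gap: 0.0854
grip_force: 0.0
```

Request:
{"name": "carry_out", "arguments": {"series": [{"travel": [0.5, -1, -0.1], "delta_rot": [0, 0, 0.12], "fingers": -1}, {"travel": [0.5, -1, -0.1], "delta_rot": [0, 0, 0.12], "fingers": -1}, {"travel": [0.5, -1, -0.1], "delta_rot": [0, 0, 0.12], "fingers": -1}, {"travel": [0.5, -1, -0.1], "delta_rot": [0, 0, 0.12], "fingers": -1}, {"travel": [0.5, -1, -0.1], "delta_rot": [0, 0, 0.12], "fingers": -1}]}}

```text
clock: 2.12
tcp_pos: [0.3449, 0.1773, 0.1938]
orientation: [0.0, 0.048, 0.999, 0.0]
wrist_force: [-0.6, -0.8, 0.3]
finger_gap: 0.0854
grip_force: 0.0
```

Request:
{"name": "carry_out", "arguments": {"series": [{"travel": [0.5, -1, -0.1], "delta_rot": [0, 0, 0.12], "fingers": -1}, {"travel": [0.5, -1, -0.1], "delta_rot": [0, 0, 0.12], "fingers": -1}, {"travel": [0.5, -1, -0.1], "delta_rot": [0, 0, 0.12], "fingers": -1}, {"travel": [0.5, -1, -0.1], "delta_rot": [0, 0, 0.12], "fingers": -1}, {"travel": [0.5, -1, -0.1], "delta_rot": [0, 0, 0.12], "fingers": -1}]}}

```text
clock: 2.75
tcp_pos: [0.4074, 0.0523, 0.1813]
orientation: [0.0, 0.018, 1.0, 0.0]
wrist_force: [0.5, -0.7, 0.5]
finger_gap: 0.0854
grip_force: 0.0
```

Request:
{"name": "carry_out", "arguments": {"series": [{"travel": [0.5, -1, -1], "delta_rot": [0, 0, 0], "fingers": -1}, {"travel": [0.4, -0.9, -1], "delta_rot": [0, 0, 0], "fingers": -1}, {"travel": [0, 0, -0.4], "delta_rot": [0, 0, 0], "fingers": -1}, {"travel": [0, 0, 0], "delta_rot": [0, 0, 0], "fingers": -1}]}}

```text
clock: 3.25
tcp_pos: [0.4286, 0.0061, 0.1208]
orientation: [-0.001, 0.019, 1.0, 0.0]
wrist_force: [0.5, 0.0, -0.0]
finger_gap: 0.0855
grip_force: 0.0
```

```bash
python3 to.py 429 5 5 -0.03
```

```text
t 3.25 tcp [428.6   6.1 120.8] th -0.037 zdir [-0.002  0.001 -1.   ] F [ 0.5  0.  -0. ] gap 0.0855 grip 0.0
units [ 0.02 -0.05 -4.63] turn 0.07
```

Request:
{"name": "carry_out", "arguments": {"series": [{"travel": [0, -0.05, -1], "delta_rot": [0, 0, 0.07], "fingers": -1}, {"travel": [0, 0, -1], "delta_rot": [0, 0, 0], "fingers": -1}, {"travel": [0, 0, -1], "delta_rot": [0, 0, 0], "fingers": -1}, {"travel": [0, 0, -1], "delta_rot": [0, 0, 0], "fingers": -1}, {"travel": [0, 0, -0.75], "delta_rot": [0, 0, 0], "fingers": -1}]}}

```text
clock: 3.88
tcp_pos: [0.4299, 0.0053, 0.0027]
orientation: [0.0, 0.014, 1.0, 0.0]
wrist_force: [0.4, 0.2, -0.3]
finger_gap: 0.0856
grip_force: 0.0
```

Request:
{"name": "carry_out", "arguments": {"series": [{"travel": [0, 0, 0], "delta_rot": [0, 0, 0], "fingers": 1}, {"travel": [0, 0, 0], "delta_rot": [0, 0, 0], "fingers": 1}, {"travel": [0, 0, 0], "delta_rot": [0, 0, 0], "fingers": 1}, {"travel": [0, 0, 0], "delta_rot": [0, 0, 0], "fingers": 1}, {"travel": [0, 0, 0], "delta_rot": [0, 0, 0], "fingers": 1}]}}

```text
clock: 4.5
tcp_pos: [0.4308, 0.0048, 0.0042]
orientation: [0.001, 0.015, 1.0, 0.0]
wrist_force: [-1.8, 2.9, 7.1]
finger_gap: 0.0435
grip_force: 61.5
```

```bash
python3 to.py 429 5 5 -0.03
```

```text
t 4.5 tcp [430.8   4.8   4.2] th -0.029 zdir [ 0.003  0.001 -1.   ] F [-1.8  2.9  7.1] gap 0.0435 grip 61.5
units [-0.07  0.01  0.03] turn -0.01
```

Request:
{"name": "carry_out", "arguments": {"series": [{"travel": [0, 0, 0.5], "delta_rot": [0, 0, 0], "fingers": 1}, {"travel": [0, 0, 1], "delta_rot": [0, 0, 0], "fingers": 1}, {"travel": [0, 0, 1], "delta_rot": [0, 0, 0], "fingers": 1}, {"travel": [0.5, -0.4, 0.5], "delta_rot": [0, 0, 0.2], "fingers": 1}, {"travel": [0.9, -0.8, 0], "delta_rot": [0, 0, 0.2], "fingers": 1}]}}

```text
clock: 5.12
tcp_pos: [0.4646, -0.0254, 0.0793]
orientation: [0.0, -0.006, 1.0, -0.0]
wrist_force: [0.1, -0.9, -6.7]
finger_gap: 0.0436
grip_force: 63.3
```

Request:
{"name": "carry_out", "arguments": {"series": [{"travel": [0.9, -0.8, 0], "delta_rot": [0, 0, 0.2], "fingers": 1}, {"travel": [0.9, -0.8, 0], "delta_rot": [0, 0, 0.2], "fingers": 1}, {"travel": [0.9, -0.8, 0], "delta_rot": [0, 0, 0.2], "fingers": 1}, {"travel": [0.9, -0.8, 0], "delta_rot": [0, 0, 0.2], "fingers": 1}, {"travel": [0.9, -0.8, 0], "delta_rot": [0, 0, 0.2], "fingers": 1}]}}

```text
clock: 5.75
tcp_pos: [0.577, -0.1261, 0.0778]
orientation: [-0.001, -0.055, 0.998, 0.0]
wrist_force: [0.9, 0.6, -6.3]
finger_gap: 0.0442
grip_force: 63.3
```

Request:
{"name": "carry_out", "arguments": {"series": [{"travel": [0.9, -0.7, 0], "delta_rot": [0, 0, 0.1], "fingers": 1}, {"travel": [0.7, -0.4, 0], "delta_rot": [0, 0, 0], "fingers": 1}, {"travel": [0.2, -0.1, 0], "delta_rot": [0, 0, 0], "fingers": 1}, {"travel": [0, 0, 0], "delta_rot": [0, 0, 0], "fingers": 1}]}}

```text
clock: 6.25
tcp_pos: [0.6214, -0.1552, 0.0773]
orientation: [-0.001, -0.06, 0.998, 0.0]
wrist_force: [-0.8, 0.4, -6.6]
finger_gap: 0.0439
grip_force: 63.2
```

```bash
python3 to.py 623 -156 13 0.122; python3 - <<'E'
from h import *
c=cam('top'); cv2.imwrite('pics/p1.png',cv2.resize(c['color'][120:280,230:430],None,fx=3.5,fy=3.5)[...,::-1])
E
```

```text
t 6.25 tcp [ 621.4 -155.2   77.3] th 0.12 zdir [-0.002  0.001 -1.   ] F [-0.8  0.4 -6.6] gap 0.0439 grip 63.2
units [ 0.06 -0.03 -2.57] turn 0.02
```

View pics/p1.png

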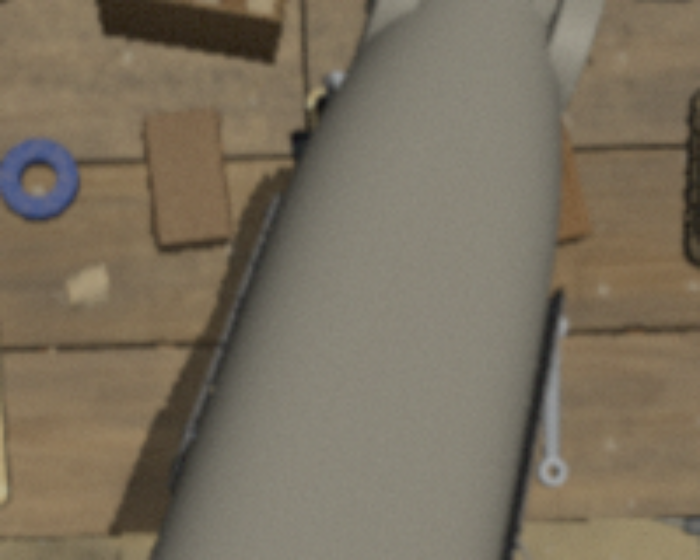

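The arm hides the plane and its board in the top view. The wrist reads 6.6 N downward, so the plane is held. Lowering it.

Request:
{"name": "carry_out", "arguments": {"series": [{"travel": [0.06, -0.03, -1], "delta_rot": [0, 0, 0.02], "fingers": 1}, {"travel": [0, 0, -1], "delta_rot": [0, 0, 0], "fingers": 1}, {"travel": [0, 0, -0.4], "delta_rot": [0, 0, 0], "fingers": 1}, {"travel": [0, 0, -0.15], "delta_rot": [0, 0, 0], "fingers": 1}, {"travel": [0, 0, 0], "delta_rot": [0, 0, 0], "fingers": 1}]}}

```text
clock: 6.92
tcp_pos: [0.6239, -0.1564, 0.0145]
orientation: [0.0, -0.061, 0.998, -0.0]
wrist_force: [0.5, -0.9, -5.7]
finger_gap: 0.044
grip_force: 63.1
```

```bash
python3 to.py 623 -156 13 0.122
```

```text
t 6.92 tcp [ 623.9 -156.4   14.5] th 0.122 zdir [ 0.001 -0.    -1.   ] F [ 0.5 -0.9 -5.7] gap 0.044 grip 63.1
units [-0.04  0.01 -0.06] turn -0.0
```

Request:
{"name": "carry_out", "arguments": {"series": [{"travel": [-0.02, 0, -0.12], "delta_rot": [0, 0, 0], "fingers": 1}, {"travel": [0, 0, 0], "delta_rot": [0, 0, 0], "fingers": 1}]}}

```text
clock: 7.18
tcp_pos: [0.6243, -0.1567, 0.0123]
orientation: [0.001, -0.061, 0.998, -0.0]
wrist_force: [-0.1, 0.5, -0.7]
finger_gap: 0.0438
grip_force: 63.9
```

Request:
{"name": "carry_out", "arguments": {"series": [{"travel": [0, 0, 0], "delta_rot": [0, 0, 0], "fingers": -1}, {"travel": [0, 0, 0], "delta_rot": [0, 0, 0], "fingers": -1}, {"travel": [0, 0, 0], "delta_rot": [0, 0, 0], "fingers": -1}, {"travel": [0, 0, 0], "delta_rot": [0, 0, 0], "fingers": -1}]}}

```text
clock: 7.68
tcp_pos: [0.6233, -0.1564, 0.011]
orientation: [0.0, -0.061, 0.998, -0.0]
wrist_force: [-0.6, -0.2, -0.2]
finger_gap: 0.0858
grip_force: 0.0
```

Request:
{"name": "carry_out", "arguments": {"series": [{"travel": [0, 0, 0.6], "delta_rot": [0, 0, 0], "fingers": -1}, {"travel": [0, 0, 1], "delta_rot": [0, 0, 0], "fingers": -1}, {"travel": [0, 0, 1], "delta_rot": [0, 0, 0], "fingers": -1}, {"travel": [0, 0, 1], "delta_rot": [0, 0, 0], "fingers": -1}, {"travel": [0, 0.6, 0], "delta_rot": [0, 0, -0.1], "fingers": -1}]}}

```text
clock: 8.3
tcp_pos: [0.6253, -0.1425, 0.1043]
orientation: [0.003, -0.055, 0.998, -0.001]
wrist_force: [0.9, -0.2, -0.4]
finger_gap: 0.0854
grip_force: 0.0
```

Request:
{"name": "carry_out", "arguments": {"series": [{"travel": [0, 1, 0], "delta_rot": [0, 0, -0.1], "fingers": -1}, {"travel": [0, 1, 0], "delta_rot": [0, 0, -0.1], "fingers": -1}, {"travel": [0, 1, 0], "delta_rot": [0, 0, -0.1], "fingers": -1}, {"travel": [0, 1, 0], "delta_rot": [0, 0, -0.1], "fingers": -1}, {"travel": [0, 1, 0], "delta_rot": [0, 0, 0], "fingers": -1}]}}

```text
clock: 8.93
tcp_pos: [0.6224, -0.0146, 0.1001]
orientation: [-0.001, -0.036, 0.999, 0.0]
wrist_force: [0.1, -0.8, 0.6]
finger_gap: 0.0855
grip_force: 0.0
```

```bash
python3 to.py 625 -16 10 0.068; python3 - <<'E'
from h import *
for n in ['top','scene']: save(cam(n),n+'2')
E
```

```text
t 8.93 tcp [622.4 -14.6 100.1] th 0.072 zdir [-0.001  0.001 -1.   ] F [ 0.1 -0.8  0.6] gap 0.0855 grip 0.0
units [ 0.11 -0.06 -3.6 ] turn -0.04
```

View pics/scene2.png

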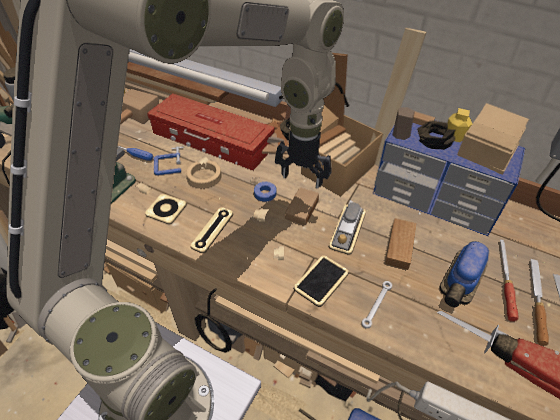

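The plane lies on its board at (347,229). The gripper is above the sanding block.

Request:
{"name": "carry_out", "arguments": {"series": [{"travel": [0.1, -0.06, -1], "delta_rot": [0, 0, -0.04], "fingers": -1}, {"travel": [0, 0, -1], "delta_rot": [0, 0, 0], "fingers": -1}, {"travel": [0, 0, -1], "delta_rot": [0, 0, 0], "fingers": -1}, {"travel": [0, 0, -0.7], "delta_rot": [0, 0, 0], "fingers": -1}], "squeeze": 40}}

```text
clock: 9.52
tcp_pos: [0.6247, -0.0179, 0.0067]
orientation: [-0.001, -0.034, 0.999, 0.0]
wrist_force: [-0.3, -0.2, -0.1]
finger_gap: 0.0854
grip_force: 0.0
```

Request:
{"name": "carry_out", "arguments": {"series": [{"travel": [0, 0, 0], "delta_rot": [0, 0, 0], "fingers": 1}, {"travel": [0, 0, 0], "delta_rot": [0, 0, 0], "fingers": 1}, {"travel": [0, 0, 0], "delta_rot": [0, 0, 0], "fingers": 1}, {"travel": [0, 0, 0], "delta_rot": [0, 0, 0], "fingers": 1}]}}

```text
clock: 10.02
tcp_pos: [0.6262, -0.0179, 0.0091]
orientation: [0.001, -0.034, 0.999, -0.0]
wrist_force: [-0.3, -1.0, -0.5]
finger_gap: 0.059
grip_force: 45.1
```

```bash
python3 to.py 434.5 -163 16 -0.182
```

```text
t 10.03 tcp [626.2 -17.9   9.1] th 0.068 zdir [ 0.001 -0.    -1.   ] F [-0.3 -1.  -0.5] gap 0.059 grip 45.1
units [-7.67 -5.8   0.28] turn -2.5
```

Request:
{"name": "carry_out", "arguments": {"series": [{"travel": [0, 0, 0.8], "delta_rot": [0, 0, 0], "fingers": 1}, {"travel": [0, 0, 1], "delta_rot": [0, 0, 0], "fingers": 1}, {"travel": [-0.5, 0, 1], "delta_rot": [0, 0, -0.2], "fingers": 1}, {"travel": [-1, -0.6, 0.2], "delta_rot": [0, 0, -0.3], "fingers": 1}, {"travel": [-1, -0.8, 0], "delta_rot": [0, 0, -0.3], "fingers": 1}]}}

```text
clock: 10.65
tcp_pos: [0.5634, -0.053, 0.0846]
orientation: [0.001, 0.006, 1.0, -0.0]
wrist_force: [-0.1, 0.2, -0.9]
finger_gap: 0.0591
grip_force: 45.2
```

Request:
{"name": "carry_out", "arguments": {"series": [{"travel": [-1, -0.8, 0], "delta_rot": [0, 0, -0.3], "fingers": 1}, {"travel": [-1, -0.8, 0], "delta_rot": [0, 0, -0.3], "fingers": 1}, {"travel": [-1, -0.8, 0], "delta_rot": [0, 0, -0.3], "fingers": 1}, {"travel": [-1, -0.8, 0], "delta_rot": [0, 0, -0.3], "fingers": 1}, {"travel": [-0.8, -0.8, 0], "delta_rot": [0, 0, -0.3], "fingers": 1}]}}

```text
clock: 11.28
tcp_pos: [0.4423, -0.1534, 0.0838]
orientation: [0.0, 0.081, 0.997, -0.0]
wrist_force: [0.4, -0.3, -0.1]
finger_gap: 0.059
grip_force: 45.2
```

Request:
{"name": "carry_out", "arguments": {"series": [{"travel": [-0.3, -0.4, 0], "delta_rot": [0, 0, -0.2], "fingers": 1}, {"travel": [0, 0, 0], "delta_rot": [0, 0, 0], "fingers": 1}, {"travel": [0, 0, 0], "delta_rot": [0, 0, 0], "fingers": 1}]}}

```text
clock: 11.65
tcp_pos: [0.4364, -0.1626, 0.0835]
orientation: [0.0, 0.09, 0.996, 0.0]
wrist_force: [0.2, -0.2, 0.6]
finger_gap: 0.0591
grip_force: 45.2
```

```bash
python3 to.py 435.5 -163 16 -0.182
```

```text
t 11.65 tcp [ 436.4 -162.6   83.5] th -0.181 zdir [ 0.001  0.    -1.   ] F [ 0.2 -0.2  0.6] gap 0.0591 grip 45.2
units [-0.04 -0.01 -2.7 ] turn -0.01
```

Request:
{"name": "carry_out", "arguments": {"series": [{"travel": [-0.04, 0, -1], "delta_rot": [0, 0, 0], "fingers": 1}, {"travel": [0, 0, -1], "delta_rot": [0, 0, 0], "fingers": 1}, {"travel": [0, 0, -0.5], "delta_rot": [0, 0, 0], "fingers": 1}, {"travel": [0, 0, -0.2], "delta_rot": [0, 0, 0], "fingers": 1}, {"travel": [0, 0, 0], "delta_rot": [0, 0, 0], "fingers": 1}]}}

```text
clock: 12.28
tcp_pos: [0.4353, -0.1628, 0.0165]
orientation: [0.0, 0.09, 0.996, -0.0]
wrist_force: [-1.2, 0.6, -0.1]
finger_gap: 0.059
grip_force: 45.3
```

```bash
python3 to.py 435.5 -163 16 -0.182
```

```text
t 12.28 tcp [ 435.3 -162.8   16.5] th -0.181 zdir [ 0.001 -0.    -1.   ] F [-1.2  0.6 -0.1] gap 0.059 grip 45.3
units [ 0.01 -0.01 -0.02] turn -0.01
```

Request:
{"name": "carry_out", "arguments": {"series": [{"travel": [0, 0, -0.05], "delta_rot": [0, 0, 0], "fingers": 1}, {"travel": [0, 0, 0], "delta_rot": [0, 0, 0], "fingers": -1}, {"travel": [0, 0, 0], "delta_rot": [0, 0, 0], "fingers": -1}, {"travel": [0, 0, 0], "delta_rot": [0, 0, 0], "fingers": -1}, {"travel": [0, 0, 0], "delta_rot": [0, 0, 0], "fingers": -1}]}}

```text
clock: 12.9
tcp_pos: [0.4347, -0.1628, 0.0145]
orientation: [-0.0, 0.091, 0.996, 0.0]
wrist_force: [0.4, 0.2, -0.3]
finger_gap: 0.0854
grip_force: 0.0
```

Request:
{"name": "carry_out", "arguments": {"series": [{"travel": [0, 0, 0.6], "delta_rot": [0, 0, 0], "fingers": -1}, {"travel": [0, 0, 1], "delta_rot": [0, 0, 0], "fingers": -1}, {"travel": [0, 0, 1], "delta_rot": [0, 0, 0], "fingers": -1}, {"travel": [0, -0.4, 0.6], "delta_rot": [0, 0, 0.2], "fingers": -1}, {"travel": [0, -1, 0], "delta_rot": [0, 0, 0.2], "fingers": -1}]}}

```text
clock: 13.52
tcp_pos: [0.4354, -0.1981, 0.0959]
orientation: [0.001, 0.07, 0.998, -0.0]
wrist_force: [0.5, -0.0, -0.4]
finger_gap: 0.0855
grip_force: 0.0
```

Request:
{"name": "carry_out", "arguments": {"series": [{"travel": [0, -1, 0], "delta_rot": [0, 0, 0.2], "fingers": -1}, {"travel": [0, -1, 0], "delta_rot": [0, 0, 0.2], "fingers": -1}, {"travel": [0, -1, 0], "delta_rot": [0, 0, 0.2], "fingers": -1}, {"travel": [0.05, -1, 0], "delta_rot": [0, 0, 0.2], "fingers": -1}, {"travel": [0, -0.4, 0], "delta_rot": [0, 0, 0], "fingers": -0.3}]}}

```text
clock: 14.15
tcp_pos: [0.4359, -0.309, 0.0944]
orientation: [0.0, 0.032, 0.999, 0.0]
wrist_force: [0.2, 0.8, 0.7]
finger_gap: 0.0694
grip_force: 0.0
```

Request:
{"name": "carry_out", "arguments": {"series": [{"travel": [0, 0, 0], "delta_rot": [0, 0, 0], "fingers": -0.3}, {"travel": [0, 0, 0], "delta_rot": [0, 0, 0], "fingers": -0.3}]}}

```text
clock: 14.4
tcp_pos: [0.4356, -0.3068, 0.0944]
orientation: [-0.0, 0.031, 1.0, 0.0]
wrist_force: [0.3, 0.1, 0.2]
finger_gap: 0.0556
grip_force: 0.0
```

```bash
python3 to.py 437 -309 5 -0.06; python3 - <<'E'
from meas import *
c=cam('scene'); save(c,'scene3')
H=cv2.cvtColor(c['color'],cv2.COLOR_RGB2HSV).astype(int)
E
```

```text
t 14.4 tcp [ 435.6 -306.8   94.4] th -0.061 zdir [-0.001  0.001 -1.   ] F [0.3 0.1 0.2] gap 0.0556 grip 0.0
units [ 0.06 -0.09 -3.58] turn 0.01
```

View pics/scene3.png

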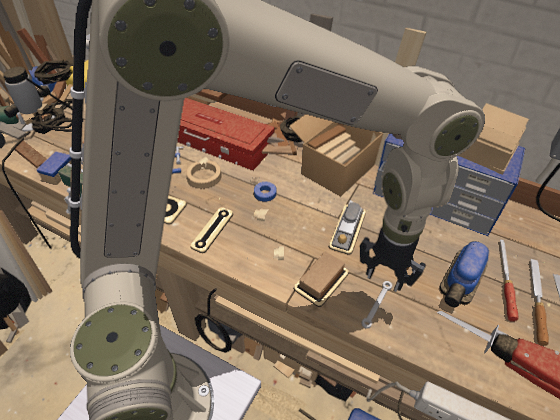

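The sanding block sits on its board at (322,280). Descending on the spanner with the fingers partly closed.

Request:
{"name": "carry_out", "arguments": {"series": [{"travel": [0.06, -0.09, -1], "delta_rot": [0, 0, 0], "fingers": -0.3}, {"travel": [0, 0, -1], "delta_rot": [0, 0, 0], "fingers": -0.3}, {"travel": [0, 0, -1], "delta_rot": [0, 0, 0], "fingers": -0.3}, {"travel": [0, 0, -0.6], "delta_rot": [0, 0, 0], "fingers": -0.3}, {"travel": [0, 0, -0.07], "delta_rot": [0, 0, 0], "fingers": -0.3}], "squeeze": 60}}

```text
clock: 15.08
tcp_pos: [0.4368, -0.3091, 0.002]
orientation: [-0.001, 0.031, 1.0, 0.001]
wrist_force: [-0.1, -0.3, 1.0]
finger_gap: 0.0553
grip_force: 0.0
```

Request:
{"name": "carry_out", "arguments": {"series": [{"travel": [0, 0, 0], "delta_rot": [0, 0, 0], "fingers": 0.4}, {"travel": [0, 0, 0], "delta_rot": [0, 0, 0], "fingers": 1}, {"travel": [0, 0, 0], "delta_rot": [0, 0, 0], "fingers": 1}, {"travel": [0, 0, 0], "delta_rot": [0, 0, 0], "fingers": 1}, {"travel": [0, 0, 0], "delta_rot": [0, 0, 0], "fingers": 1}]}}

```text
clock: 15.7
tcp_pos: [0.438, -0.3107, 0.0039]
orientation: [0.001, 0.031, 1.0, -0.001]
wrist_force: [-0.7, 1.3, 6.3]
finger_gap: 0.0095
grip_force: 58.9
```

```bash
python3 to.py 440.5 165.5 11 0.045
```

```text
t 15.7 tcp [ 438.  -310.7    3.9] th -0.062 zdir [ 0.001 -0.001 -1.   ] F [-0.7  1.3  6.3] gap 0.0095 grip 58.9
units [ 0.1  19.05  0.28] turn 1.07
```

Request:
{"name": "carry_out", "arguments": {"series": [{"travel": [0, 0, 0.3], "delta_rot": [0, 0, 0], "fingers": 1}, {"travel": [0, 0, 0.7], "delta_rot": [0, 0, 0], "fingers": 1}, {"travel": [0, 0, 1], "delta_rot": [0, 0, 0], "fingers": 1}, {"travel": [0, 0, 1], "delta_rot": [0, 0, 0], "fingers": 1}, {"travel": [0, 0, 0], "delta_rot": [0, 0, 0], "fingers": 1}]}}

```text
clock: 16.32
tcp_pos: [0.4386, -0.3113, 0.0798]
orientation: [0.002, 0.031, 1.0, -0.001]
wrist_force: [0.2, 0.1, -1.1]
finger_gap: 0.0088
grip_force: 58.7
```

```bash
python3 to.py 440.5 165.5 11 0.045; python3 - <<'E'
from h import *
c=cam('scene'); cv2.imwrite('pics/sp.png',cv2.resize(c['color'][210:350,320:460],None,fx=4,fy=4)[...,::-1])
E
```

```text
t 16.32 tcp [ 438.6 -311.3   79.8] th -0.062 zdir [ 0.003 -0.003 -1.   ] F [ 0.2  0.1 -1.1] gap 0.0088 grip 58.7
units [ 0.08 19.07 -2.75] turn 1.07
```

View pics/sp.png

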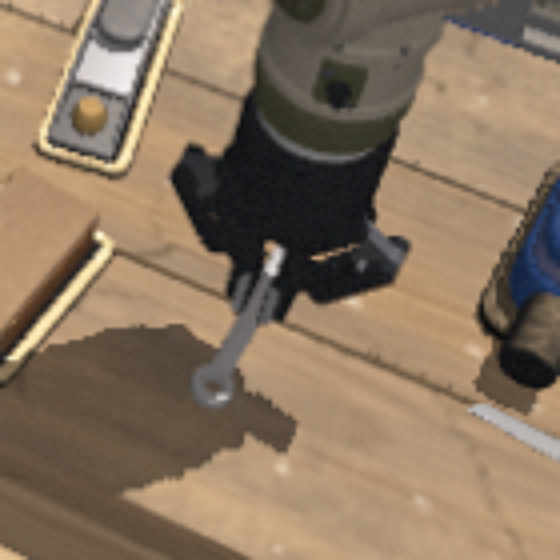

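The spanner is held between the fingers, with its ring at (212,385) in the crop. Carrying it across.

Request:
{"name": "carry_out", "arguments": {"series": [{"travel": [0, 0.5, 0], "delta_rot": [0, 0, 0], "fingers": 1}, {"travel": [0, 0.8, 0], "delta_rot": [0, 0, 0.1], "fingers": 1}, {"travel": [0, 1, 0], "delta_rot": [0, 0, 0.1], "fingers": 1}, {"travel": [0, 1, 0], "delta_rot": [0, 0, 0.1], "fingers": 1}, {"travel": [0, 1, 0], "delta_rot": [0, 0, 0.1], "fingers": 1}]}}

```text
clock: 17.0
tcp_pos: [0.4364, -0.1999, 0.077]
orientation: [-0.001, 0.01, 1.0, 0.001]
wrist_force: [0.1, -0.4, -0.9]
finger_gap: 0.0089
grip_force: 58.7
```

Request:
{"name": "carry_out", "arguments": {"series": [{"travel": [0, 1, 0], "delta_rot": [0, 0, 0.1], "fingers": 1}, {"travel": [0, 1, 0], "delta_rot": [0, 0, 0.1], "fingers": 1}, {"travel": [0, 1, 0], "delta_rot": [0, 0, 0.1], "fingers": 1}, {"travel": [0, 1, 0], "delta_rot": [0, 0, 0.1], "fingers": 1}, {"travel": [0, 1, 0], "delta_rot": [0, 0, 0.1], "fingers": 1}]}}

```text
clock: 17.62
tcp_pos: [0.436, -0.0752, 0.0771]
orientation: [-0.001, -0.015, 1.0, 0.001]
wrist_force: [0.2, -0.9, -0.6]
finger_gap: 0.0091
grip_force: 58.7
```

Request:
{"name": "carry_out", "arguments": {"series": [{"travel": [0, 1, 0], "delta_rot": [0, 0, 0.1], "fingers": 1}, {"travel": [0, 1, 0], "delta_rot": [0, 0, 0], "fingers": 1}, {"travel": [0, 1, 0], "delta_rot": [0, 0, 0], "fingers": 1}, {"travel": [0, 1, 0], "delta_rot": [0, 0, 0], "fingers": 1}, {"travel": [0, 1, 0], "delta_rot": [0, 0, 0], "fingers": 1}]}}

```text
clock: 18.25
tcp_pos: [0.4356, 0.0493, 0.0771]
orientation: [-0.001, -0.02, 1.0, 0.0]
wrist_force: [-0.2, -0.5, -0.6]
finger_gap: 0.0093
grip_force: 58.7
```

Request:
{"name": "carry_out", "arguments": {"series": [{"travel": [0, 1, 0], "delta_rot": [0, 0, 0], "fingers": 1}, {"travel": [0, 1, 0], "delta_rot": [0, 0, 0], "fingers": 1}, {"travel": [0, 1, 0], "delta_rot": [0, 0, 0], "fingers": 1}, {"travel": [0, 1, 0], "delta_rot": [0, 0, 0], "fingers": 1}, {"travel": [0, 0.7, 0], "delta_rot": [0, 0, 0], "fingers": 1}]}}

```text
clock: 18.88
tcp_pos: [0.4353, 0.1666, 0.077]
orientation: [-0.001, -0.02, 1.0, 0.0]
wrist_force: [0.4, 0.6, -0.9]
finger_gap: 0.0093
grip_force: 58.7
```

Request:
{"name": "carry_out", "arguments": {"series": [{"travel": [0, 0, 0], "delta_rot": [0, 0, 0], "fingers": 1}, {"travel": [0, 0, 0], "delta_rot": [0, 0, 0], "fingers": 1}]}}

```text
clock: 19.12
tcp_pos: [0.4363, 0.1649, 0.0774]
orientation: [-0.001, -0.02, 1.0, -0.0]
wrist_force: [0.3, -0.6, -0.7]
finger_gap: 0.0093
grip_force: 58.7
```

```bash
python3 to.py 440.5 165.5 11 0.045; python3 - <<'E'
from h import *
c=cam('scene'); cv2.imwrite('pics/sp2.png',cv2.resize(c['color'][140:300,120:320],None,fx=3.5,fy=3.5)[...,::-1])
E
```

```text
t 19.12 tcp [436.3 164.9  77.4] th 0.039 zdir [-0.001 -0.    -1.   ] F [ 0.3 -0.6 -0.7] gap 0.0093 grip 58.7
units [ 0.17  0.02 -2.65] turn 0.06
```

View pics/sp2.png

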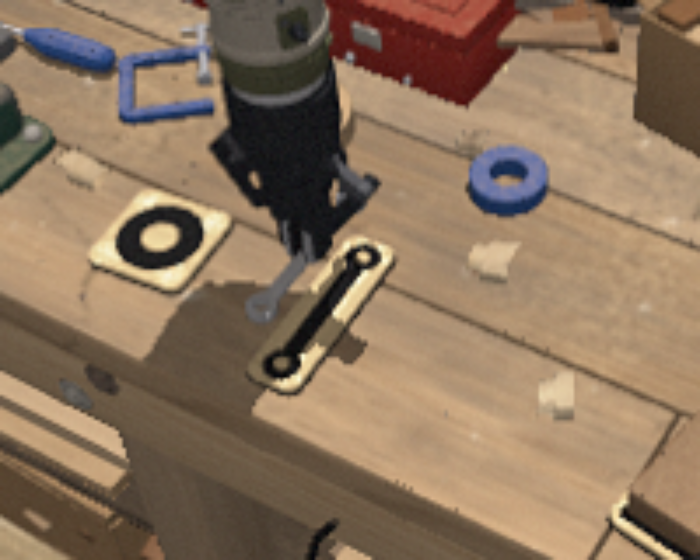

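The spanner hangs level above its board, with its ring at (265,305) in the crop. Lowering it.

Request:
{"name": "carry_out", "arguments": {"series": [{"travel": [0.18, 0.02, -1], "delta_rot": [0, 0, 0.06], "fingers": 1}, {"travel": [0, 0, -1], "delta_rot": [0, 0, 0], "fingers": 1}, {"travel": [0, 0, -0.5], "delta_rot": [0, 0, 0], "fingers": 1}, {"travel": [0, 0, -0.1], "delta_rot": [0, 0, 0], "fingers": 1}, {"travel": [0, 0, 0], "delta_rot": [0, 0, 0], "fingers": 1}]}}

```text
clock: 19.8
tcp_pos: [0.4423, 0.1653, 0.0133]
orientation: [0.0, -0.022, 1.0, 0.0]
wrist_force: [0.2, -0.3, -0.3]
finger_gap: 0.0092
grip_force: 58.7
```

```bash
python3 to.py 441 165.5 11 0.045
```

```text
t 19.8 tcp [442.3 165.3  13.3] th 0.044 zdir [ 0.001  0.    -1.   ] F [ 0.2 -0.3 -0.3] gap 0.0092 grip 58.7
units [-0.05  0.01 -0.09] turn 0.01
```

Request:
{"name": "carry_out", "arguments": {"series": [{"travel": [-0.05, 0, -0.08], "delta_rot": [0, 0, 0], "fingers": 1}, {"travel": [0, 0, 0], "delta_rot": [0, 0, 0], "fingers": 1}]}}

```text
clock: 20.05
tcp_pos: [0.4419, 0.1656, 0.0119]
orientation: [0.001, -0.022, 1.0, 0.0]
wrist_force: [0.5, -1.2, 4.0]
finger_gap: 0.009
grip_force: 59.3
```

Request:
{"name": "carry_out", "arguments": {"series": [{"travel": [0, 0, 0], "delta_rot": [0, 0, 0], "fingers": -0.3}, {"travel": [0, 0, 0], "delta_rot": [0, 0, 0], "fingers": -0.3}, {"travel": [0, 0, 0], "delta_rot": [0, 0, 0], "fingers": -0.3}, {"travel": [0, 0, 0], "delta_rot": [0, 0, 0], "fingers": -0.3}]}}

```text
clock: 20.55
tcp_pos: [0.4405, 0.1654, 0.0107]
orientation: [-0.0, -0.022, 1.0, 0.0]
wrist_force: [0.2, 1.1, -0.7]
finger_gap: 0.0553
grip_force: 0.0
```

Request:
{"name": "carry_out", "arguments": {"series": [{"travel": [0, 0, 0.6], "delta_rot": [0, 0, 0], "fingers": -0.3}, {"travel": [0, 0, 1], "delta_rot": [0, 0, 0], "fingers": -1}, {"travel": [0, 0, 1], "delta_rot": [0, 0, 0], "fingers": -1}, {"travel": [0.4, 0, 1], "delta_rot": [0, 0, 0], "fingers": -1}, {"travel": [0.8, -0.2, 0], "delta_rot": [0, 0, 0], "fingers": -1}]}}

```text
clock: 21.18
tcp_pos: [0.4719, 0.1609, 0.103]
orientation: [0.002, -0.023, 1.0, 0.0]
wrist_force: [-0.1, 0.6, -0.1]
finger_gap: 0.0855
grip_force: 0.0
```

Request:
{"name": "carry_out", "arguments": {"series": [{"travel": [1, -0.3, 0], "delta_rot": [0, 0, 0], "fingers": -1}, {"travel": [1, -0.3, 0], "delta_rot": [0, 0, 0], "fingers": -1}, {"travel": [1, -0.4, 0], "delta_rot": [0, 0, 0], "fingers": -1}, {"travel": [1, -0.3, 0], "delta_rot": [0, 0, 0], "fingers": -1}, {"travel": [1, -0.3, 0], "delta_rot": [0, 0, 0], "fingers": -1}]}}

```text
clock: 21.8
tcp_pos: [0.5963, 0.1201, 0.1005]
orientation: [-0.0, -0.022, 1.0, 0.0]
wrist_force: [-0.5, 0.8, 0.4]
finger_gap: 0.0853
grip_force: 0.0
```

Request:
{"name": "carry_out", "arguments": {"series": [{"travel": [1, -0.3, 0], "delta_rot": [0, 0, 0], "fingers": -1}, {"travel": [0.3, -0.2, 0], "delta_rot": [0, 0, 0], "fingers": -1}, {"travel": [0, 0, 0], "delta_rot": [0, 0, 0], "fingers": -1}]}}

```text
clock: 22.18
tcp_pos: [0.6278, 0.1076, 0.1003]
orientation: [-0.001, -0.022, 1.0, 0.0]
wrist_force: [0.4, -0.3, -0.6]
finger_gap: 0.0853
grip_force: 0.0
```

```bash
python3 to.py 629 108 6 0.045; python3 - <<'E'
from meas import *
c=cam('scene'); im=c['color']; H=cv2.cvtColor(im,cv2.COLOR_RGB2HSV).astype(int); h,s,v=H[...,0],H[...,1],H[...,2]
print('spanner',fit(c,(s<50)&(v>70),(212,229),.016)[1])
cv2.imwrite('pics/sp3.png',cv2.resize(im[140:300,140:340],None,fx=3.5,fy=3.5)[...,::-1])
E
```

```text
t 22.18 tcp [627.8 107.6 100.3] th 0.044 zdir [-0.001  0.    -1.   ] F [ 0.4 -0.3 -0.6] gap 0.0853 grip 0.0
units [ 0.05  0.02 -3.77] turn 0.01
spanner (438, 166, np.float64(0.032), 145, 23)
```

View pics/sp3.png

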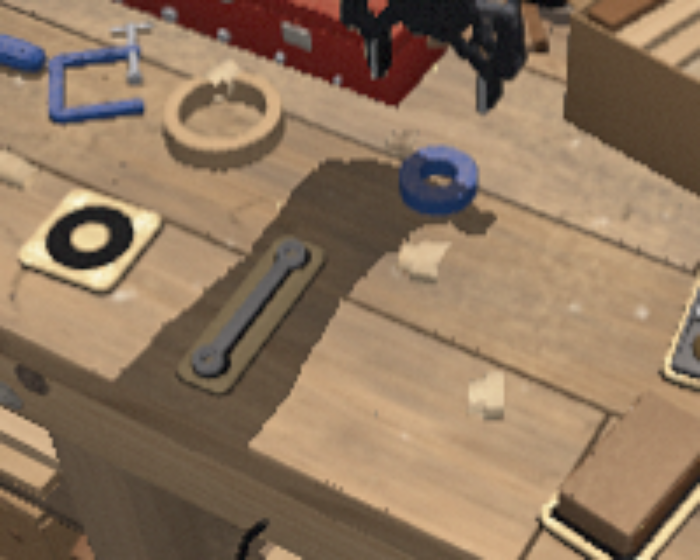

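The spanner lies on its outline at (250,310) in the crop, and the measured position matches the board. Now the tape.

Request:
{"name": "carry_out", "arguments": {"series": [{"travel": [0.06, 0.02, -1], "delta_rot": [0, 0, 0], "fingers": -1}, {"travel": [0, 0, -1], "delta_rot": [0, 0, 0], "fingers": -1}, {"travel": [0, 0, -1], "delta_rot": [0, 0, 0], "fingers": -1}, {"travel": [0, 0, -1], "delta_rot": [0, 0, 0], "fingers": -1}, {"travel": [0, 0, 0], "delta_rot": [0, 0, 0], "fingers": -1}], "squeeze": 40}}

```text
clock: 22.85
tcp_pos: [0.6265, 0.1088, -0.0011]
orientation: [-0.003, -0.022, 1.0, 0.0]
wrist_force: [0.2, 0.3, 0.5]
finger_gap: 0.0855
grip_force: 0.0
```

Request:
{"name": "carry_out", "arguments": {"series": [{"travel": [0, 0, 0], "delta_rot": [0, 0, 0], "fingers": 1}, {"travel": [0, 0, 0], "delta_rot": [0, 0, 0], "fingers": 1}, {"travel": [0, 0, 0], "delta_rot": [0, 0, 0], "fingers": 1}, {"travel": [0, 0, 0], "delta_rot": [0, 0, 0], "fingers": 1}]}}

```text
clock: 23.35
tcp_pos: [0.6308, 0.1087, 0.0028]
orientation: [0.001, -0.022, 1.0, 0.0]
wrist_force: [-1.0, 0.6, 6.5]
finger_gap: 0.0633
grip_force: 47.7
```

```bash
python3 to.py 440 325 10 0.045
```

```text
t 23.35 tcp [630.8 108.7   2.8] th 0.044 zdir [ 0.003  0.    -1.   ] F [-1.   0.6  6.5] gap 0.0633 grip 47.7
units [-7.63  8.65  0.29] turn 0.01
```

Request:
{"name": "carry_out", "arguments": {"series": [{"travel": [0, 0, 0.6], "delta_rot": [0, 0, 0], "fingers": 1}, {"travel": [0, 0, 1], "delta_rot": [0, 0, 0], "fingers": 1}, {"travel": [-0.4, 0.2, 1], "delta_rot": [0, 0, 0], "fingers": 1}, {"travel": [-0.8, 0.8, 0.4], "delta_rot": [0, 0, 0], "fingers": 1}, {"travel": [-0.9, 1, 0], "delta_rot": [0, 0, 0], "fingers": 1}]}}

```text
clock: 23.98
tcp_pos: [0.5766, 0.1594, 0.0771]
orientation: [0.001, -0.022, 1.0, 0.0]
wrist_force: [0.2, -0.2, -1.1]
finger_gap: 0.0633
grip_force: 47.4
```

Request:
{"name": "carry_out", "arguments": {"series": [{"travel": [-0.9, 1, 0], "delta_rot": [0, 0, 0], "fingers": 1}, {"travel": [-0.9, 1, 0], "delta_rot": [0, 0, 0], "fingers": 1}, {"travel": [-0.9, 1, 0], "delta_rot": [0, 0, 0], "fingers": 1}, {"travel": [-0.9, 1, 0], "delta_rot": [0, 0, 0], "fingers": 1}, {"travel": [-0.9, 1, 0], "delta_rot": [0, 0, 0], "fingers": 1}]}}

```text
clock: 24.6
tcp_pos: [0.4621, 0.2847, 0.0756]
orientation: [-0.001, -0.023, 1.0, 0.0]
wrist_force: [0.7, 0.7, -0.4]
finger_gap: 0.0635
grip_force: 47.4
```

Request:
{"name": "carry_out", "arguments": {"series": [{"travel": [-0.8, 1, 0], "delta_rot": [0, 0, 0], "fingers": 1}, {"travel": [-0.2, 0.6, 0], "delta_rot": [0, 0, 0], "fingers": 1}, {"travel": [0, 0, 0], "delta_rot": [0, 0, 0], "fingers": 1}, {"travel": [0, 0, 0], "delta_rot": [0, 0, 0], "fingers": 1}]}}

```text
clock: 25.1
tcp_pos: [0.4401, 0.323, 0.0758]
orientation: [0.0, -0.022, 1.0, -0.0]
wrist_force: [0.1, 0.4, -0.6]
finger_gap: 0.0633
grip_force: 47.4
```

```bash
python3 to.py 440 325 11 0.045; python3 - <<'E'
from h import *
c=cam('scene'); im=c['color']
cv2.imwrite('pics/tp.png',cv2.resize(im[110:270,80:280],None,fx=3.5,fy=3.5)[...,::-1])
E
```

```text
t 25.1 tcp [440.1 323.   75.8] th 0.044 zdir [ 0. -0. -1.] F [ 0.1  0.4 -0.6] gap 0.0633 grip 47.4
units [-0.    0.08 -2.59] turn 0.01
```

View pics/tp.png

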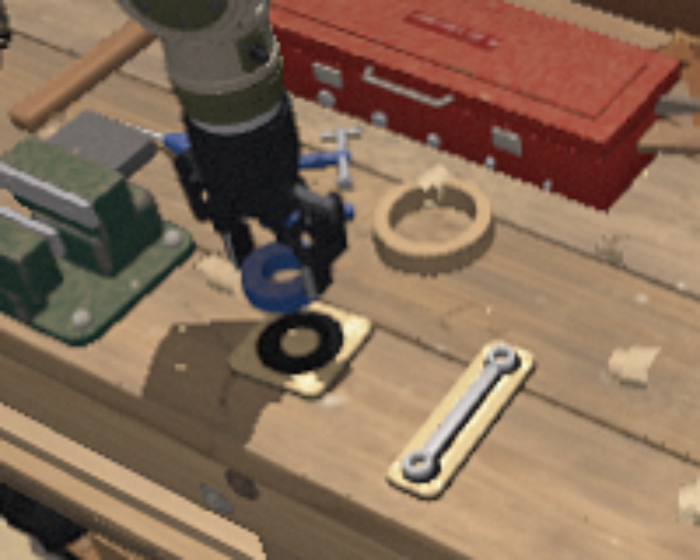

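The tape is held at (278,280) in the crop, above its board at (300,345). Big tape and vise are clear of it. Lowering.

Request:
{"name": "carry_out", "arguments": {"series": [{"travel": [0, 0.08, -1], "delta_rot": [0, 0, 0], "fingers": 1}, {"travel": [0, 0, -1], "delta_rot": [0, 0, 0], "fingers": 1}, {"travel": [0, 0, -0.5], "delta_rot": [0, 0, 0], "fingers": 1}, {"travel": [0, 0, -0.12], "delta_rot": [0, 0, 0], "fingers": 1}, {"travel": [0, 0, 0], "delta_rot": [0, 0, 0], "fingers": 1}]}}

```text
clock: 25.78
tcp_pos: [0.4403, 0.325, 0.0109]
orientation: [0.0, -0.022, 1.0, 0.0]
wrist_force: [0.4, 0.1, -0.8]
finger_gap: 0.0631
grip_force: 47.4
```

```bash
python3 to.py 440 325 11 0.045
```

```text
t 25.77 tcp [440.3 325.   10.9] th 0.043 zdir [ 0.001  0.    -1.   ] F [ 0.4  0.1 -0.8] gap 0.0631 grip 47.4
units [-0.01 -0.    0.  ] turn 0.02
```

Release, rise, and move aside (back towards the base) to leave the view clear.

Request:
{"name": "carry_out", "arguments": {"series": [{"travel": [0, 0, -0.06], "delta_rot": [0, 0, 0], "fingers": 1}, {"travel": [0, 0, 0], "delta_rot": [0, 0, 0], "fingers": -1}, {"travel": [0, 0, 0], "delta_rot": [0, 0, 0], "fingers": -1}, {"travel": [0, 0, 0], "delta_rot": [0, 0, 0], "fingers": -1}, {"travel": [0, 0, 0], "delta_rot": [0, 0, 0], "fingers": -1}]}}

```text
clock: 26.4
tcp_pos: [0.4396, 0.3253, 0.0087]
orientation: [-0.0, -0.022, 1.0, -0.0]
wrist_force: [-0.4, -0.2, -0.8]
finger_gap: 0.0856
grip_force: 0.0
```

Request:
{"name": "carry_out", "arguments": {"series": [{"travel": [0, 0, 0.6], "delta_rot": [0, 0, 0], "fingers": -1}, {"travel": [0, 0, 1], "delta_rot": [0, 0, 0], "fingers": -1}, {"travel": [0, 0, 1], "delta_rot": [0, 0, 0], "fingers": -1}, {"travel": [0, 0, 1], "delta_rot": [0, 0, 0], "fingers": -1}, {"travel": [0, 0, 1], "delta_rot": [0, 0, 0], "fingers": -1}]}}

```text
clock: 27.02
tcp_pos: [0.4398, 0.3255, 0.1258]
orientation: [0.001, -0.022, 1.0, 0.0]
wrist_force: [0.0, -0.1, -0.6]
finger_gap: 0.0853
grip_force: 0.0
```

Request:
{"name": "carry_out", "arguments": {"series": [{"travel": [-0.9, 0.4, 1], "delta_rot": [0, 0, 0], "fingers": -1}, {"travel": [-1, 0.6, 1], "delta_rot": [0, 0, 0], "fingers": -1}, {"travel": [-1, 0.8, 1], "delta_rot": [0, 0, 0], "fingers": -1}, {"travel": [-1, 0.8, 0.5], "delta_rot": [0, 0, 0], "fingers": -1}, {"travel": [-1, 0.8, 0], "delta_rot": [0, 0, 0], "fingers": -1}]}}

```text
clock: 27.65
tcp_pos: [0.3169, 0.4116, 0.214]
orientation: [0.001, -0.022, 1.0, 0.001]
wrist_force: [0.7, 0.3, -0.5]
finger_gap: 0.0854
grip_force: 0.0
```

Request:
{"name": "carry_out", "arguments": {"series": [{"travel": [-1, 0.8, 0], "delta_rot": [0, 0, 0], "fingers": -1}, {"travel": [-1, 0.8, 0], "delta_rot": [0, 0, 0], "fingers": -1}, {"travel": [-1, 0.8, 0], "delta_rot": [0, 0, 0], "fingers": -1}, {"travel": [-1, 0.8, 0], "delta_rot": [0, 0, 0], "fingers": -1}, {"travel": [-1, 0.8, 0], "delta_rot": [0, 0, 0], "fingers": -1}]}}

```text
clock: 28.28
tcp_pos: [0.1912, 0.511, 0.2125]
orientation: [0.0, -0.022, 1.0, 0.001]
wrist_force: [-0.0, 0.7, -0.2]
finger_gap: 0.0852
grip_force: 0.0
```

```bash
python3 - <<'E'
from meas import *
c=cam('top'); im=c['color']; H=cv2.cvtColor(im,cv2.COLOR_RGB2HSV).astype(int); h,s,v=H[...,0],H[...,1],H[...,2]
print('plane',fit(c,s<60,(332,172),.036)[1],'want 623 -157 .124')
print('spanner',fit(c,(s<45)&(v>70),(223,237),.016)[1],'want 442 165 .037')
print('tape',fit(c,(h>100)&(h<130)&(s>90),(158,239),.027)[1],'want 441 325')
b=cv2.morphologyEx(((s>75)&(h<20)).astype(np.uint8),cv2.MORPH_OPEN,np.ones((3,3)))>0
print('sand',fit(c,b,(338,236),.039,26)[1],'want 436 -164 -.183')
cv2.imwrite('pics/f.png',cv2.resize(im[130:280,130:430],None,fx=2.6,fy=2.6)[...,::-1])
E
```

```text
plane (618, -154, np.float64(0.164), 160, 53) want 623 -157 .124
spanner (441, 164, np.float64(0.035), 143, 23) want 442 165 .037
tape (441, 321, np.float64(1.545), 63, 59) want 441 325
sand (438, -161, np.float64(-0.172), 111, 65) want 436 -164 -.183
```

View pics/f.png

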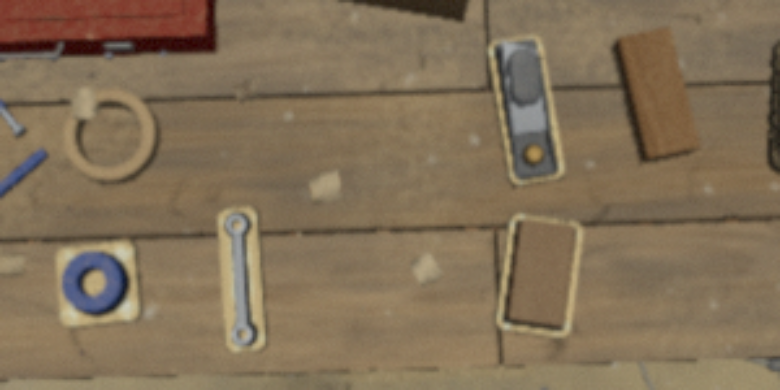

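All four lie centred on their outlines: plane (530,110), sanding block (543,272), spanner (238,280) and tape (96,283). The oak and the big tape have not moved. Handing in.

```bash
python3 -c "
from workcell import env
print(env.hand_in())"
```

```text
the job is handed in; nothing more can be done
None
```

I put the plane, sanding block, spanner and small tape on their boards, left the oak offcut and big tape where they lay, and handed the job in at about 28 s; final camera measurements put everything within about 6 mm of its board centre, but the judge returned no verdict.

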